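Stack the dish tray on the shaker

ROBOT

A 6-joint arm with a two-finger parallel gripper is mounted at the origin on a cart in front of the work surface, level with it; the furniture and walls round the work are solid. World frame = base frame: x ahead of the robot, y to its left, z up, the work surface at z = 0. Lengths are in m, angles in rad, forces in N, time in s.
With the tool pointing down it reaches from about 0.35 to 0.725 m from the base axis. Payload 4.3 kg.
Tool frame: the origin (TCP) lies midway between the tips of the shut fingers; the grasp point (between the pads) lies 19 mm behind it; z points along the fingers, y is the line along which they close (so a half turn about z gives the same grasp; the last joint's range is limited). The gripper opens to 85 mm and grips with 20 to 120 N. Pads are 22 mm wide; open, the fingers measure 114 mm over their backs; the gripper's body (76 mm by 85 mm) begins 54 mm behind the grasp point. The pads swing forward as they close: fully open they stand 13 mm farther back than shut.
Start: joints at [-1.228, 0.377, 0.081, 1.274, 0, 1.46], TCP at [0.252, -0.517, 0.231] pointing down, gripper open.
Joint ranges: [-2.72, 2.72], [-0.84, 1.66], [-1.02, 1.22], [-1.77, 2.12], [-1.37, 1.28], [-3.14, 3.14]. Speed limits (rad/s): [2.57, 2.57, 3.14, 3.14, 3.14, 3.14].

INTERFACE

Orientations are given as a unit quaternion [w, x, y, z].
In Python, from station import get_state, grab_frame, camera_info, job_done, masks_of, pinpoint gives the robot as it stands. The module is installed in compiled form; this text tells all that it offers.
- The arm moves only by the tool drive_tool, never from a script. Its argument "series" is a list of rows, each an object with "xyz": the shift along the tool's x, y, z in mm, a list of three; "rot": the turn, a rotation vector about the tool's x, y, z in degrees, a list of three. A call has 1 to 20 rows; each row is the pose to reach, as a shift and turn from the pose commanded when the call began, along the tool's axes at that moment; what a row does not reach only later rows make up. A row lasts 1/12 s, in which the tool goes at most 41.7 mm and 7.16 degrees, less where a joint would pass 70% of its speed; a pose out of reach is approached as far as the arm can. A call with a gripper value outside its range is refused whole. "jaw" is the closure in counts, from 0 (fully open) to 255 (shut), set as the call begins (left out, the last holds). The fingers move at their own pace and stop on an object; "squeeze" is the grip in N (left out, the last holds). Time passes only in rows, so rows that repeat a pose let the fingers close. It gives the time, the measured TCP pose, the force, the opening and the grip force at its end, in the units of the state.
- get_state(): the state, without advancing time (a new reading comes with each control period).
- grab_frame(name): name is "scene" or "top"; returns the picture (384x512x3 uint8, red, green, blue); there is no depth.
- camera_info(name): a dict with "fx", "fy", "cx", "cy" (pixels), "k1" (the pictures are not rectified: a ray, as slopes to the right and down, at radius r is drawn at 1 + k1 r^2 times it, then the intrinsics apply), "origin" and "rotation" of the camera in the world. Camera axes: x right, y up, looking along -z (the intrinsics and any distortion apply to the point x, -y, -z); pixel columns grow to the right and rows downward; lengths in m; the calibration is good to about 2 mm. A picture is of the moment at which its call begins. camera_info takes no time and is no camera call.
- job_done(): hands the job in; it is judged then, once.
Trained networks look in the newest picture that a camera, given by its name, has taken for a name from the list of things; names that differ only in an ending like _2 or _b are one class to them, and where a whole thing is asked for, a point or a joint stands for the part that bears it (a point fixed in the world has none). Each returns a list of dicts, best first, with "score" (0 to 1); they miss things now and then, are a little off and sometimes report something else, mostly with a low value. They report only what shows in the picture. A call takes as long as a camera call.
- masks_of(camera, target): "mask" (384x512 bool, what is visible of it) and "box" ([left, top, right, bottom] in pixels, round what is visible of it).
- pinpoint(camera, target): "position" ([column, row] in pixels: a listed point, or the origin of a listed thing).
The state is a dict: "clock": time; "joints": joint angles; "qd": joint speeds; "effort": joint torques, N m; "eef_pos": TCP position; "tool_rot": TCP orientation; "ft_force": force on the tool from outside, world axes, zero at the start; "moment": the same for the moment, N m; "gripper_width": finger opening in m; "grasp_force": force on a finger pad.
Only numpy, scipy, OpenCV 4.12 (cv2) and the standard library are available. Lean on these libraries where they do the work, as an engineer would, in place of code of your own. Each camera call takes 0.05 s, during which the arm holds its last target. There are 200 camera calls.

TASK

Pick up the tray of petri dishes by its upright carrying panel and lower it gently, level, onto the lower tray on the bench shaker, feeling for the sockets until all four corner lugs drop in and it sits fully home, with both dishes still in it. Either way round will do; never press or drop it hard, let go of it at the end, and leave the other things on the bench where they are.

Things in the scene. Friction and masses are not known exactly. Their poses are not given: they have to be found in the camera images.
- tray: Loose grey plastic stacking tray, 148 mm (x) by 100 mm (y), walls to 26 mm, 0.22 to 0.45 kg, a loose petri dish on either side of its panel. Origin in its middle at the level of the lug tips, z up; it stands on the bench on its lugs. Its floor lies 9 to 13 mm over the origin.
- tray_grip (a point): Point on the tray's upright solid carrying panel, 70 mm over the tray's origin. The panel, 12 mm thick (along the tray's x) and 80 mm long (along y), stands across the tray's middle, its rounded top 87 mm over the origin. Pinch it here across x. Axes as the tray's.
- tray_lug (a point): Middle of the tip of one of the four round lugs under the tray's corners, which stand at x +-62, y +-38 mm from the tray's middle: 10 mm in diameter, 9 mm long, the tip edge just broken, 9 mm across. This is the one at +x, +y.
- shaker: Bench orbital shaker, does not move: white housing 230 mm (x) by 190 mm (y), 45 mm high, control panel on its -x side. Origin in the middle of its underside, z up. On it sits a platform with the lower stacking tray, 160 (x) by 112 mm (y), sides parallel to the housing. The platform stopped anywhere in its orbit, so that tray's middle is 4 to 10 mm off (up to 7.5 mm along x, 7 along y): not measured.
- shaker_deck (a point): Point over the HOUSING's middle (not the sockets' true middle, see shaker), 81 mm up, level with the flat tops of the lower tray's four corner blocks. Blocks: 36 mm square, at x +-62, y +-38 mm from the lower tray's middle; in the middle of each a square socket 12 mm wide, 13 mm deep, with plain edges. The tray is 10 mm or more lower between the blocks.
- shaker_home (a point): Point over the HOUSING's middle, 72 mm up: height of the upper tray's origin when it is fully home, floor resting on the blocks, less 0.5 to 2 mm that the platform's rubber mounts sink. The mounts give 1 mm per 2.5 N after the first 1 N, 6 mm at most, then are hard. Sideways the drive holds the platform up to 25 N. Over 25 N between the trays is too hard.
- petri_0: Petri dish, 59 mm across, 13 mm high, lying loose in the tray on the -x side of its panel. Origin in the middle of its underside.
- petri_1: Petri dish, 59 mm across, 13 mm high, lying loose in the tray on the +x side of its panel. Origin in the middle of its underside.
- bottle: Bystander: upright bottle with a blue cap, 54 mm across, 100 mm high. Origin in the middle of its underside.
- tape_roll: Bystander: roll of tape lying flat, 72 mm across, 19 mm high. Origin in the middle of its underside.
- slide_box: Bystander: small white box of slides, 56 x 82 x 34 mm. Origin in the middle of its underside.

How it is judged:
By the outcome, as a careful person would: the job done as asked, in the order asked, and still so for the second after the job is handed in, with the robot touching nothing.
It also fails if it takes over 72 s, if anything falls off the work surface, if the arm or the gripper's body presses on something with over 40 N, if the wrist force passes 120 N, or if a joint passes its speed limit or range.

## Working session

There is one attempt and no reset: what is moved stays moved. The work goes in short steps, Python scripts to look and compute and a tool call to move; the robot and the scene stay as the last step left them, time stands still between calls to the robot, and variables do not carry over. Pictures are saved under pics/ and viewed, at most 10 in all, crops included, and the job is handed in when it is done.

Besides the shell and the picture viewer there is one more tool, called after "Emit:" in YAML: its name, and indented under it one key for each argument. drive_tool: Moves the arm, as the interface text tells. Its arguments: {"type":"object","properties":{"series":{"type":"array","items":{"type":"object","properties":{"xyz":{"type":"array","items":{"type":"number"}},"rot":{"type":"array","items":{"type":"number"}}}}},"jaw":{"type":"number"},"squeeze":{"type":"number"}},"required":["series"]}

```bash
mkdir -p pics; cat > h.py <<'E'
import numpy as np, cv2
from station import *
from scipy.spatial.transform import Rotation as R
def quat(q): return R.from_quat([q[1],q[2],q[3],q[0]])
def ray(cam,px):
    c=camera_info(cam); K=np.array([[c['fx'],0,c['cx']],[0,c['fy'],c['cy']],[0,0,1]],float)
    d=np.array([(px[0]-c['cx'])/c['fx'],(px[1]-c['cy'])/c['fy']]); u=d.copy()
    for _ in range(30): u=d/(1+c['k1']*(u@u))
    Rm=np.array(c['rotation'],float)
    Rm = quat(Rm).as_matrix() if Rm.size==4 else Rm
    return np.array(c['origin'],float), Rm@np.array([u[0],-u[1],-1])
def onz(cam,px,z):
    o,d=ray(cam,px); return o+d*(z-o[2])/d[2]
def proj(cam,P):
    c=camera_info(cam);Rm=np.array(c['rotation'],float); Rm=quat(Rm).as_matrix() if Rm.size==4 else Rm
    p=Rm.T@(np.array(P)-np.array(c['origin'])); u=np.array([p[0],-p[1]])/-p[2]; u=u*(1+c['k1']*(u@u))
    return np.array([u[0]*c['fx']+c['cx'],u[1]*c['fy']+c['cy']])
def shot(cam,name):
    im=grab_frame(cam); cv2.imwrite('pics/'+name,im[:,:,::-1]); return im
E
python3 - <<'E'
from h import *
np.set_printoptions(precision=4,suppress=True)
a=shot('scene','s0.png');b=shot('top','t0.png')
for c in('scene','top'):
    print(c,camera_info(c))
zz={'tray':0,'tray_grip':.07,'tray_lug':0,'shaker':0,'shaker_deck':.081,'shaker_home':.072,'petri_0':.011,'petri_1':.011,'bottle':0,'tape_roll':0,'slide_box':0}
for t,z in zz.items():
    for c in('top','scene'):
        for r in pinpoint(c,t)[:4]:
            print(t,c,round(r['score'],2),np.round(r['position'],1),onz(c,r['position'],z))
print(get_state())
cv2.imwrite('pics/both.png',cv2.resize(np.hstack([a,b]),(800,300))[:,:,::-1])
E
```

```text
scene {'fx': 364.9833499943065, 'fy': 364.9833499943065, 'cx': 251.01949740794652, 'cy': 189.12891396070452, 'k1': -0.03927412162117131, 'origin': array([ 0.3236, -0.4847,  0.8458]), 'rotation': array([ 0.9111,  0.3318, -0.0762, -0.2324])}
top {'fx': 364.09524847295506, 'fy': 364.09524847295506, 'cx': 246.6761469301523, 'cy': 191.72542669380934, 'k1': -0.026870220141306474, 'origin': array([0.4403, 0.0856, 1.054 ]), 'rotation': array([-0.702 , -0.0579,  0.0547,  0.7077])}
tray top 0.61 [361.8 210. ] [ 0.5531 -0.2452  0.    ]
tray scene 0.94 [291.2 315. ] [ 0.5463 -0.2427  0.    ]
tray scene 0.48 [286.9 164. ] [ 0.7961  0.1783 -0.    ]
tray_grip top 0.67 [368.1 210.4] [ 0.5443 -0.2404  0.07  ]
tray_grip scene 0.72 [293.1 301.4] [ 0.5479 -0.2388  0.07  ]
tray_grip scene 0.38 [306.4 310. ] [ 0.5627 -0.2692  0.07  ]
tray_lug top 0.9 [349.8 187.7] [ 0.6192 -0.2136  0.    ]
tray_lug top 0.59 [221.5 136.2] [0.7796 0.1641 0.    ]
tray_lug top 0.56 [226.3 213.1] [0.5474 0.1493 0.    ]
tray_lug scene 0.74 [312.2 293.8] [ 0.6192 -0.2227  0.    ]
shaker top 0.56 [227.9 216.5] [0.5374 0.1446 0.  
[... 1047 characters left out ...]
0.7 [226.4 214.8] [0.5424 0.149  0.    ]
tape_roll scene 0.95 [313.5 199.3] [0.7885 0.0184 0.    ]
slide_box top 0.87 [131.4 265.4] [0.3995 0.4203 0.    ]
slide_box scene 0.67 [138.  160.9] [0.3809 0.4262 0.    ]
{'clock': 1.2, 'joints': array([-1.2283,  0.3773,  0.081 ,  1.2744, -0.    ,  1.4605]), 'qd': array([-0.0006, -0.0006,  0.0015,  0.0007,  0.0003, -0.0008]), 'effort': array([  0.0004, -46.3532,  27.0155,   0.0006,  -0.0002,   0.    ]), 'eef_pos': array([ 0.2516, -0.5171,  0.2313]), 'tool_rot': array([0.0001, 0.9745, 0.2245, 0.    ]), 'ft_force': array([ 0.0074,  0.5671, -0.0793]), 'moment': array([ 0.0123,  0.0525, -0.0122]), 'grasp_force': 0.0, 'gripper_width': 0.08545064300243421}
```

View pics/t0.png

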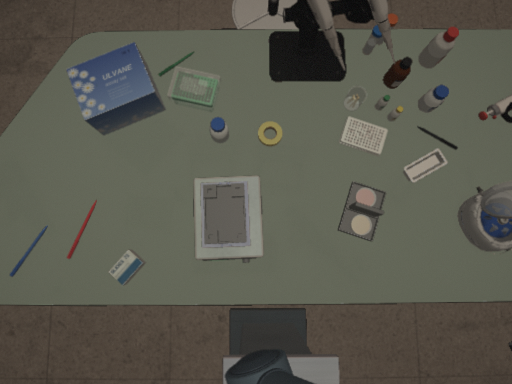

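View pics/s0.png

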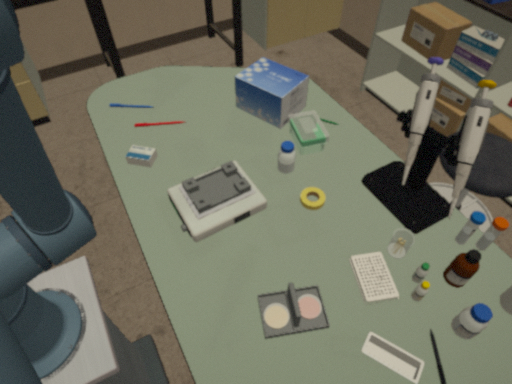

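The top view shows the tray near (362,210), panel roughly along image-vertical, and the shaker with the grey lower tray near (227,215). Next I measure yaw and the lower tray from rectified views.

```bash
python3 - <<'E'
from h import *
np.set_printoptions(precision=4,suppress=True)
def rect(im,cam,c,h,z,s=0.0005):
    n=int(2*h/s); X=c[0]+h-np.arange(n)*s; Y=c[1]+h-np.arange(n)*s  # up=+x, left=+y
    m=np.zeros((n,n,2),np.float32)
    for i in range(0,n):
        for j in range(0,n): m[i,j]=proj(cam,[X[i],Y[j],z])
    return cv2.remap(im,m[...,0],m[...,1],cv2.INTER_CUBIC)
T=[];
ims={c:grab_frame(c) for c in('top','scene')}
for c in('top','scene'):
    T.append(np.hstack([rect(ims[c],c,(.535,.140),.10,.081),rect(ims[c],c,(.549,-.241),.10,.026)]))
v=np.vstack(T); cv2.imwrite('pics/r1.png',cv2.resize(v,(600,600))[:,:,::-1])
for c in('top','scene'):
  for t,z in(('tray',.013),('shaker',.045)):
    for r in masks_of(c,t)[:2]:
        m=r['mask'].astype(np.uint8); cs=max(cv2.findContours(m,0,1)[0],key=cv2.contourArea)[:,0,:]
        P=np.array([onz(c,p,z)[:2] for p in cs]).astype(np.float32)*1000
        print(t,c,r['score'],m.sum(),cv2.minAreaRect(P))
E
```

```text
Traceback (most recent call last):
  File "h.py", line 15, in proj
    c=camera_info(cam);Rm=np.array(c['rotation'],float); Rm=quat(Rm).as_matrix() if Rm.size==4 else Rm
ValueError: time passes only in moves, steps and waits
```

```bash
python3 - <<'E'
s=open('h.py').read()
s=s.replace("def ray(","_c={}\n_ci=camera_info\ndef camera_info(n):\n    if n not in _c:_c[n]=_ci(n)\n    return _c[n]\ndef ray(",1)
i=s.index("def proj"); j=s.index("def shot")
s=s[:i]+'''def proj(cam,P):
    c=camera_info(cam); Rm=quat(c['rotation']).as_matrix()
    p=(np.asarray(P,float)-c['origin'])@Rm; u=np.stack([p[...,0],-p[...,1]],-1)/-p[...,2:3]
    u=u*(1+c['k1']*(u**2).sum(-1,keepdims=True))
    return u*[c['fx'],c['fy']]+[c['cx'],c['cy']]
def rect(im,cam,c,h,z,s=0.0005):
    n=int(round(2*h/s)); g=h-np.arange(n)*s; X,Y=np.meshgrid(c[0]+g,c[1]+g,indexing='ij')
    m=proj(cam,np.stack([X,Y,0*X+z],-1)).astype(np.float32)
    return cv2.remap(im,m[...,0],m[...,1],cv2.INTER_CUBIC)
'''+s[j:]
open('h.py','w').write(s)
E
python3 - <<'E'
from h import *
np.set_printoptions(precision=4,suppress=True)
ims={c:shot(c,c+'1.png') for c in('top','scene')}
v=np.vstack([np.hstack([rect(ims[c],c,(.535,.140),.10,.081),rect(ims[c],c,(.549,-.241),.10,.026)]) for c in ims])
cv2.imwrite('pics/r1.png',cv2.resize(v,(600,600))[:,:,::-1])
for c in('top','scene'):
  for t,z in(('tray',.013),('shaker',.045)):
    for r in masks_of(c,t)[:2]:
        m=r['mask'].astype(np.uint8); cs=max(cv2.findContours(m,0,1)[0],key=cv2.contourArea)[:,0,:]
        P=np.array([onz(c,p,z)[:2] for p in cs]).astype(np.float32)*1000
        print(t,c,r['score'],m.sum(),cv2.minAreaRect(P))
print(get_state()['clock'])
E
```

```text
tray top 0.68 1314 ((549.6953735351562, -244.76632690429688), (112.58831787109375, 154.1007080078125), 70.91570281982422)
shaker top 0.64 5804 ((529.06298828125, 143.29225158691406), (244.14918518066406, 195.14199829101562), 1.6625221967697144)
tray scene 0.69 1967 ((553.206787109375, -232.4720001220703), (124.43806457519531, 152.9976806640625), 70.96105194091797)
tray scene 0.32 4888 ((533.0906982421875, 153.48977661132812), (253.3689422607422, 222.72206115722656), 1.389066219329834)
shaker scene 0.87 4900 ((525.1286010742188, 129.0302276611328), (244.95175170898438, 212.4622039794922), 1.8341017961502075)
1.6
```

View pics/r1.png

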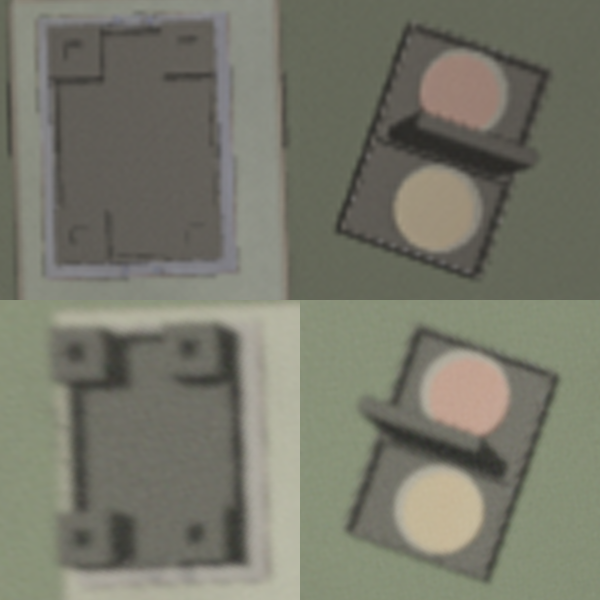

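The rectified scene view clearly shows the four sockets at (75,352), (190,349), (82,538) and (195,535). They give a lower tray centre of about (.540,.150) and yaw of +2°. The tray yaw is about -19°, with its centre at about (.547,-.240). I'm moving above it now.

Emit:
drive_tool:
  series:
    - {"xyz":[20,-6,4],"rot":[0,0,-3]}
    - {"xyz":[55,-17,12],"rot":[0,0,-8]}
    - {"xyz":[94,-29,20],"rot":[0,0,-13]}
    - {"xyz":[132,-41,28],"rot":[0,0,-18]}
    - {"xyz":[170,-53,36],"rot":[0,0,-23]}
    - {"xyz":[208,-65,44],"rot":[0,0,-28]}
    - {"xyz":[246,-77,52],"rot":[0,0,-33]}
    - {"xyz":[284,-88,60],"rot":[0,0,-37]}
    - {"xyz":[320,-99,67],"rot":[0,0,-40]}
    - {"xyz":[350,-109,73],"rot":[0,0,-43]}
    - {"xyz":[372,-115,78],"rot":[0,0,-44.5]}
    - {"xyz":[384,-119,80],"rot":[0,0,-45]}
    - {"xyz":[387,-120,81],"rot":[0,0,-45]}
    - {"xyz":[387,-120,81],"rot":[0,0,-45]}
    - {"xyz":[387,-120,81],"rot":[0,0,-45]}
  jaw: 0
  squeeze: 40

```text
clock: 2.85
eef_pos: [0.5464, -0.2408, 0.1505]
tool_rot: [0.0, 0.815, 0.58, -0.0]
ft_force: [-0.8, -0.1, 0.5]
gripper_width: 0.0853
grasp_force: 0.0
```

```bash
python3 - <<'E'
from h import *
s=get_state(); print(s['clock'],s['eef_pos'],s['joints'],quat(s['tool_rot']).as_matrix().round(3),s['ft_force'])
a=shot('scene','s2.png');b=shot('top','t2.png')
p=lambda im,c:np.clip(np.array(c),0,None)
u=cv2.resize(a[230:370,210:390],(540,420)) ; w=cv2.resize(b[140:280,290:430],(420,420))[:, :260]
cv2.imwrite('pics/c2.png',np.hstack([u,w])[:,:,::-1])
E
```

```text
2.85 [ 0.54644406 -0.24084139  0.15054859] [-5.20910389e-01  4.54357349e-01 -1.25743303e-02  1.10377271e+00
 -8.01208172e-04  1.38393275e+00] [[ 0.328  0.945 -0.   ]
 [ 0.945 -0.328 -0.001]
 [-0.001 -0.    -1.   ]] [-0.75793542 -0.10594328  0.49018711]
```

View pics/c2.png

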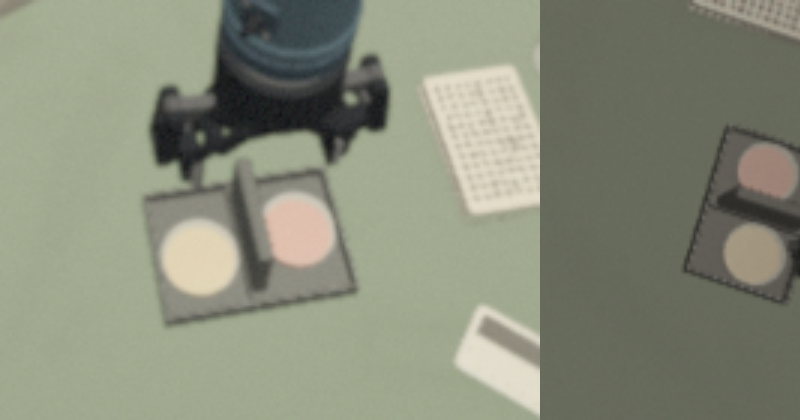

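The panel stands between the open fingers: panel top at about (245,165) in the crop, fingers on both sides. Descending.

Emit:
drive_tool:
  series:
    - {"xyz":[0,0,10]}
    - {"xyz":[0,0,28]}
    - {"xyz":[0,0,46]}
    - {"xyz":[0,0,62]}
    - {"xyz":[0,0,76]}
    - {"xyz":[0,0,87]}
    - {"xyz":[0,0,95]}
    - {"xyz":[0,0,99]}
    - {"xyz":[0,0,99]}
    - {"xyz":[0,0,99]}

```text
invalid input
```

Emit:
drive_tool:
  series:
    - {"xyz":[0,0,0]}
    - {"xyz":[0,0,0]}
    - {"xyz":[0,0,0]}
    - {"xyz":[0,0,0]}
    - {"xyz":[0,0,0]}
    - {"xyz":[0,0,0]}
    - {"xyz":[0,0,0]}
    - {"xyz":[0,0,0]}
    - {"xyz":[0,0,0]}
    - {"xyz":[0,0,0]}
    - {"xyz":[0,0,0]}
    - {"xyz":[0,0,0]}
  jaw: 255
  squeeze: 50

```text
invalid input
```

Rows need both fields.

Emit:
drive_tool:
  series:
    - {"xyz":[0,0,10],"rot":[0,0,0]}
    - {"xyz":[0,0,28],"rot":[0,0,0]}
    - {"xyz":[0,0,46],"rot":[0,0,0]}
    - {"xyz":[0,0,62],"rot":[0,0,0]}
    - {"xyz":[0,0,76],"rot":[0,0,0]}
    - {"xyz":[0,0,87],"rot":[0,0,0]}
    - {"xyz":[0,0,95],"rot":[0,0,0]}
    - {"xyz":[0,0,99],"rot":[0,0,0]}
    - {"xyz":[0,0,99],"rot":[0,0,0]}
    - {"xyz":[0,0,99],"rot":[0,0,0]}

```text
clock: 3.78
eef_pos: [0.5473, -0.2402, 0.0517]
tool_rot: [0.0, 0.814, 0.58, 0.0]
ft_force: [0.0, -0.2, -0.7]
gripper_width: 0.0854
grasp_force: 0.0
```

Emit:
drive_tool:
  series:
    - {"xyz":[0,0,0],"rot":[0,0,0]}
    - {"xyz":[0,0,0],"rot":[0,0,0]}
    - {"xyz":[0,0,0],"rot":[0,0,0]}
    - {"xyz":[0,0,0],"rot":[0,0,0]}
    - {"xyz":[0,0,0],"rot":[0,0,0]}
    - {"xyz":[0,0,0],"rot":[0,0,0]}
    - {"xyz":[0,0,0],"rot":[0,0,0]}
    - {"xyz":[0,0,0],"rot":[0,0,0]}
    - {"xyz":[0,0,0],"rot":[0,0,0]}
    - {"xyz":[0,0,0],"rot":[0,0,0]}
    - {"xyz":[0,0,0],"rot":[0,0,0]}
    - {"xyz":[0,0,0],"rot":[0,0,0]}
  jaw: 255
  squeeze: 50

```text
clock: 4.78
eef_pos: [0.5476, -0.2401, 0.0517]
tool_rot: [0.0, 0.814, 0.58, 0.0]
ft_force: [1.4, 0.3, 3.0]
gripper_width: 0.0113
grasp_force: 49.1
```

Emit:
drive_tool:
  series:
    - {"xyz":[0,0,-2],"rot":[0,0,0]}
    - {"xyz":[0,0,-5],"rot":[0,0,0]}
    - {"xyz":[0,0,-11],"rot":[0,0,0]}
    - {"xyz":[0,0,-20],"rot":[0,0,0]}
    - {"xyz":[0,0,-31],"rot":[0,0,0]}
    - {"xyz":[0,0,-43],"rot":[0,0,0]}
    - {"xyz":[0,0,-55],"rot":[0,0,0]}
    - {"xyz":[0,0,-67],"rot":[0,0,0]}
    - {"xyz":[0,0,-79],"rot":[0,0,0]}
    - {"xyz":[0,0,-91],"rot":[0,0,0]}
    - {"xyz":[0,0,-102],"rot":[0,0,0]}
    - {"xyz":[0,0,-111],"rot":[0,0,0]}
    - {"xyz":[0,0,-117],"rot":[0,0,0]}
    - {"xyz":[0,0,-120],"rot":[0,0,0]}
    - {"xyz":[0,0,-120],"rot":[0,0,0]}
    - {"xyz":[0,0,-120],"rot":[0,0,0]}

```text
clock: 6.12
eef_pos: [0.5469, -0.2398, 0.1711]
tool_rot: [-0.0, 0.814, 0.58, -0.0]
ft_force: [-0.4, -0.1, -3.6]
gripper_width: 0.0115
grasp_force: 48.7
```

```bash
python3 - <<'E'
from h import *
s=get_state(); print(s['clock'],s['eef_pos'],s['joints'],quat(s['tool_rot']).as_matrix().round(4),s['ft_force'],s['moment'])
a=shot('scene','s3.png');b=shot('top','t3.png')
for c in ('top','scene'):
  for t,z in (('tray_grip',.189),('petri_0',.13),('tray_lug',.12)):
    for r in pinpoint(c,t)[:3]: print(t,c,r['score'],onz(c,r['position'],z))
d=s['eef_pos']; t=np.array([.540,.150,.172])-d
print('to tgt in tool',quat(s['tool_rot']).inv().apply(t)*1000)
E
```

```text
6.1167 [ 0.54692566 -0.23980471  0.17106248] [-5.19365759e-01  4.44168949e-01  2.57099233e-02  1.15268338e+00
 -8.76831718e-05  1.38402650e+00] [[ 3.265e-01  9.452e-01 -3.000e-04]
 [ 9.452e-01 -3.265e-01  1.000e-04]
 [-0.000e+00 -4.000e-04 -1.000e+00]] [-0.42433273 -0.12623474 -3.58896824] [-0.04871594 -0.00210966 -0.01573905]
tray_grip top 0.81 [ 0.53933331 -0.24016521  0.189     ]
petri_0 top 0.73 [ 0.50983096 -0.22852936  0.13      ]
petri_0 top 0.65 [ 0.58871059 -0.24943906  0.13      ]
tray_lug top 0.86 [ 0.61939226 -0.23076857  0.12      ]
tray_grip scene 0.83 [ 0.54623579 -0.23618003  0.189     ]
petri_0 scene 0.85 [ 0.50636214 -0.23646884  0.13      ]
petri_0 scene 0.4 [0.50777709 0.04267659 0.13      ]
tray_lug scene 0.65 [ 0.61494692 -0.22836162  0.12      ]
to tgt in tool [ 366.18138437 -133.8168215    -0.89785621]
```

Emit:
drive_tool:
  series:
    - {"xyz":[0.4,-0.2,0],"rot":[0,0,0]}
    - {"xyz":[3.1,-1.1,0],"rot":[0,0,-0.2]}
    - {"xyz":[9.7,-3.6,0],"rot":[0,0,-0.6]}
    - {"xyz":[21.2,-7.8,0],"rot":[0,0,-1.2]}
    - {"xyz":[37.9,-13.9,0],"rot":[0,0,-2.2]}
    - {"xyz":[59.7,-21.9,0],"rot":[0,0,-3.4]}
    - {"xyz":[86.1,-31.5,0],"rot":[0,0,-4.9]}
    - {"xyz":[116.2,-42.5,0],"rot":[0,0,-6.7]}
    - {"xyz":[148.9,-54.5,0],"rot":[0,0,-8.5]}
    - {"xyz":[183,-67,0],"rot":[0,0,-10.5]}
    - {"xyz":[217.1,-79.5,0],"rot":[0,0,-12.5]}
    - {"xyz":[249.8,-91.5,0],"rot":[0,0,-14.3]}
    - {"xyz":[279.9,-102.5,0],"rot":[0,0,-16.1]}
    - {"xyz":[306.3,-112.1,0],"rot":[0,0,-17.6]}
    - {"xyz":[328.1,-120.1,0],"rot":[0,0,-18.8]}
    - {"xyz":[344.8,-126.2,0],"rot":[0,0,-19.8]}
    - {"xyz":[356.3,-130.4,0],"rot":[0,0,-20.4]}
    - {"xyz":[362.9,-132.9,0],"rot":[0,0,-20.8]}
    - {"xyz":[365.6,-133.8,0],"rot":[0,0,-21]}
    - {"xyz":[366,-134,0],"rot":[0,0,-21]}

```text
clock: 8.18
eef_pos: [0.5398, 0.1499, 0.1713]
tool_rot: [0.0, 0.695, 0.719, -0.0]
ft_force: [-1.0, -0.4, -4.6]
gripper_width: 0.0115
grasp_force: 48.8
```

Emit:
drive_tool:
  series:
    - {"xyz":[0,0,6],"rot":[0,0,0]}
    - {"xyz":[0,0,14],"rot":[0,0,0]}
    - {"xyz":[0,0,20],"rot":[0,0,0]}
    - {"xyz":[0,0,24],"rot":[0,0,0]}
    - {"xyz":[0,0,25],"rot":[0,0,0]}
    - {"xyz":[0,0,25],"rot":[0,0,0]}
    - {"xyz":[0,0,25],"rot":[0,0,0]}

```text
clock: 8.77
eef_pos: [0.5399, 0.1496, 0.1462]
tool_rot: [0.0, 0.695, 0.719, -0.0]
ft_force: [-0.4, 0.0, -3.5]
gripper_width: 0.0114
grasp_force: 48.8
```

```bash
python3 - <<'E'
from h import *
s=get_state(); Q=quat(s['tool_rot']).as_matrix(); e=s['eef_pos']
print(s['clock'],e,np.degrees(np.arctan2(Q[1,1],Q[0,1])),Q[2].round(4),s['ft_force'],s['moment'])
a=shot('scene','s4.png');b=shot('top','t4.png')
u=rect(a,'scene',(.540,.150),.10,.095); w=rect(b,'top',(.540,.150),.10,.123)
cv2.imwrite('pics/c4.png',np.hstack([u,w])[:,:,::-1])
z0=e[2]-.051
for c in ('top','scene'):
  for t,z in (('tray_grip',z0+.07),('petri_0',z0+.011),('tray_lug',z0)):
    for r in pinpoint(c,t)[:4]: print(t,c,r['score'],r['position'],onz(c,r['position'],z))
E
```

```text
8.7667 [0.53994995 0.14962041 0.14623042] 1.9244113851701181 [-1.e-04 -1.e-04 -1.e+00] [-0.35411549  0.02338244 -3.45964114] [-0.03565268 -0.00926026  0.01058041]
tray_grip top 0.73 [268.2, 134.5] [0.72982353 0.03323541 0.16523042]
tray_grip scene 0.61 [208.7, 162.9] [0.52928067 0.15055915 0.16523042]
petri_0 scene 0.86 [202.1, 185.7] [0.49725355 0.13703614 0.10623042]
petri_0 scene 0.61 [226.2, 169.2] [0.57968382 0.15977436 0.10623042]
tray_lug scene 0.74 [226.7, 164.8] [0.59216119 0.18403194 0.09523042]
```

View pics/c4.png

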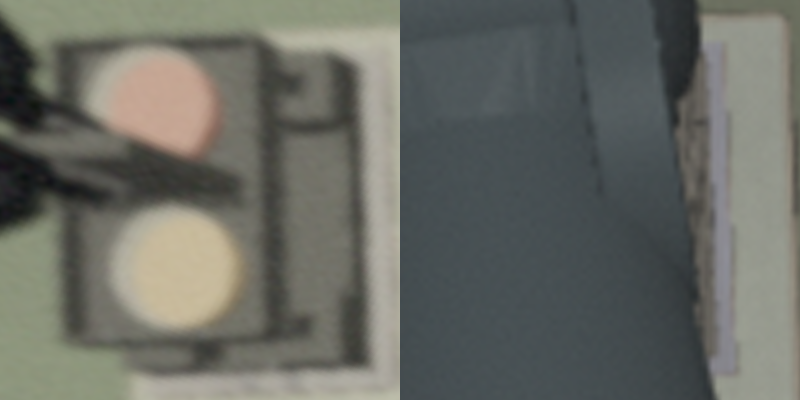

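The scene view shows the tray held level over the lower tray with both dishes in; the right-hand sockets are still visible at (290,82) and (208,350). I'll rectify at rim height and overlay the predicted outlines.

```bash
python3 - <<'E'
from h import *
a=cv2.imread('pics/s4.png'); a0=cv2.imread('pics/scene1.png')
e=np.array([.53995,.14962]); th=np.radians(1.92); C=np.array([[np.cos(th),-np.sin(th)],[np.sin(th),np.cos(th)]])
def P(c,pts,z,im,Z,col,h=.1,k=4):
    c=np.array(c)
    w=np.array([c+C@np.array(p) for p in pts])
    q=((np.array([.540,.150])+h-w)/.0005)*1.5
    cv2.polylines(im,[q[:,::-1].astype(np.int32)],True,col,1)
box=[(.074,.05),(-.074,.05),(-.074,-.05),(.074,-.05)]
U=cv2.resize(rect(a,'scene',(.54,.15),.09,.121,.00045),(600,600))[:400*0+600]
def draw(im,zim,ctr,pts,col,s):
    w=np.array([np.array(ctr)+C@np.array(p) for p in pts]); q=(np.array([.54,.15])+.09-w)/s
    cv2.polylines(im,[q[:,::-1].round().astype(np.int32)],True,col,1)
s=.00045
U=rect(a,'scene',(.54,.15),.09,.121,s); V=rect(a0,'scene',(.54,.15),.09,.081,s)
draw(U,0,e,box,(0,0,255),s)
for sx in(-1,1):
  for sy in(-1,1):
    m=np.array([.062*sx,.038*sy]); draw(V,0,(.5395,.1497),[m+.006*np.array(d) for d in((1,1),(-1,1),(-1,-1),(1,-1))],(0,0,255),s)
draw(V,0,(.5395,.1497),[(.08,.056),(-.08,.056),(-.08,-.056),(.08,-.056)],(0,255,255),s)
cv2.imwrite('pics/c5.png',np.hstack([U,V]))
E
```

```text
(no output)
```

View pics/c5.png

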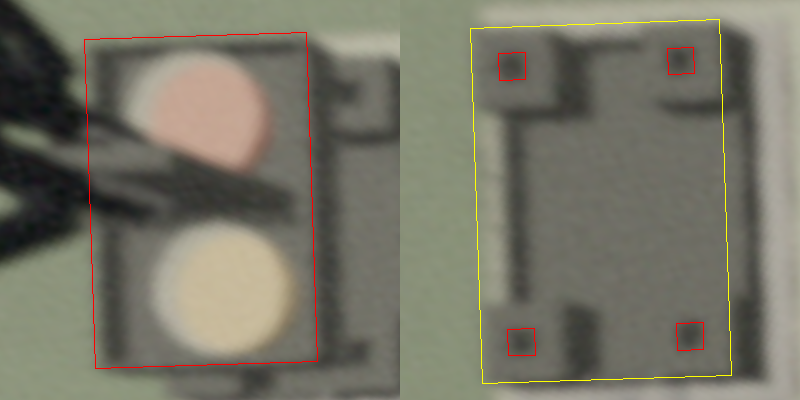

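```bash
python3 - <<'E'
from h import *
a=cv2.imread('pics/s4.png'); a0=cv2.imread('pics/scene1.png')
e=np.array([.53995,.14962]); th=np.radians(1.92); C=np.array([[np.cos(th),-np.sin(th)],[np.sin(th),np.cos(th)]])
def samp(im,ctr,X,Y,z):
    w=np.stack([X,Y],-1)@C.T+ctr; m=proj('scene',np.concatenate([w,0*w[...,:1]+z],-1)).astype(np.float32)
    return cv2.remap(im,m[...,0],m[...,1],cv2.INTER_CUBIC).astype(float)
o=np.arange(-10,10.1,1)*1e-3
def prof(im,ctr,z,name,fix,lo,hi,ax):
    l=np.linspace(lo,hi,60)
    A,B=np.meshgrid(fix+o,l,indexing='ij'); X,Y=(A,B) if ax==0 else (B,A)
    v=samp(im,ctr,X,Y,z).mean(1); print(name,[f'{int(f*1000)}:{int(q[1])}' for f,q in zip(o,v)])
print('tray rim, offset mm from nominal edge')
prof(a,e,.121,'+y edge',.05,-.07,-.03,1)
prof(a,e,.121,'-y edge',-.05,-.06,.06,1)
prof(a,e,.121,'+x edge',.074,-.045,.045,0)
prof(a,e,.121,'-x edge',-.074,-.045,.045,0)
c0=np.array([.5395,.1497])
prof(a0,c0,.081,'low +y(block)',.056,.05,.075,1)
prof(a0,c0,.081,'low +y(block-)',.056,-.075,-.05,1)
prof(a0,c0,.081,'low -y',-.056,-.075,-.05,1)
prof(a0,c0,.081,'low +x',.08,.03,.05,0)
prof(a0,c0,.081,'low -x',-.08,.03,.05,0)
for sx in(1,-1):
  for sy in(1,-1):
    X,Y=np.meshgrid(sx*.062+o,sy*.038+o,indexing='ij'); v=samp(a0,c0,X,Y,.081).mean(-1)
    wt=np.clip(np.percentile(v,60)-8-v,0,None); print('sock',sx,sy,((wt*(X-sx*.062)).sum()/wt.sum()*1e3).round(2),((wt*(Y-sy*.038)).sum()/wt.sum()*1e3).round(2))
E
```

```text
tray rim, offset mm from nominal edge
+y edge ['-10:70', '-9:69', '-8:70', '-7:73', '-6:79', '-5:87', '-4:96', '-3:106', '-2:115', '-1:123', '0:131', '1:136', '2:140', '3:143', '4:145', '5:146', '6:147', '7:147', '8:147', '9:147', '10:147']
-y edge ['-10:78', '-9:74', '-8:71', '-7:69', '-6:67', '-5:68', '-4:70', '-3:74', '-2:80', '-1:86', '0:93', '1:99', '2:104', '3:107', '4:109', '5:111', '6:111', '7:111', '8:111', '9:111', '10:112']
+x edge ['-10:116', '-9:108', '-8:99', '-7:93', '-6:91', '-5:94', '-4:102', '-3:111', '-2:121', '-1:130', '0:137', '1:142', '2:145', '3:148', '4:149', '5:149', '6:149', '7:149', '8:149', '9:149', '10:149']
-x edge ['-10:116', '-9:115', '-8:113', '-7:110', '-6:106', '-5:101', '-4:95', '-3:90', '-2:89', '-1:92', '0:98', '1:104', '2:109', '3:113', '4:116', '5:119', '6:122', '7:126', '8:129', '9:133', '10:136']
low +y(block) ['-10:105', '-9:106', '-8:107', '-7:109', '-6:110', '-5:112', '-4:114', '-3:118', '-2:122', '-1:126', '0:130', '1:134', '2:137', '3:140', '4:142', '5:143', '6:143', '7:144', '8:144', '9:144', '10:144']
low +y(block-) ['-10:105', '-9:106
[... 177 characters left out ...]
145']
low -y ['-10:63', '-9:61', '-8:60', '-7:61', '-6:63', '-5:66', '-4:70', '-3:76', '-2:82', '-1:88', '0:94', '1:99', '2:103', '3:106', '4:108', '5:109', '6:109', '7:109', '8:109', '9:107', '10:106']
low +x ['-10:104', '-9:106', '-8:108', '-7:110', '-6:111', '-5:114', '-4:118', '-3:123', '-2:131', '-1:140', '0:150', '1:158', '2:164', '3:169', '4:172', '5:172', '6:171', '7:168', '8:164', '9:160', '10:156']
low -x ['-10:168', '-9:168', '-8:166', '-7:162', '-6:157', '-5:149', '-4:138', '-3:126', '-2:114', '-1:105', '0:101', '1:101', '2:103', '3:106', '4:108', '5:109', '6:109', '7:109', '8:109', '9:108', '10:105']
sock 1 1 0.06 0.01
sock 1 -1 0.51 0.7
sock -1 1 0.06 -0.11
sock -1 -1 0.72 0.15
```

Relative to the lower tray, the held tray looks about 1 mm high in y and 1 mm low in x. I'll correct that, then descend slowly to feel for contact, expected at TCP z ≈ .1327.

Emit:
drive_tool:
  series:
    - {"xyz":[-1,1,2],"rot":[0,0,0]}
    - {"xyz":[-1,1,5],"rot":[0,0,0]}
    - {"xyz":[-1,1,8],"rot":[0,0,0]}
    - {"xyz":[-1,1,10],"rot":[0,0,0]}
    - {"xyz":[-1,1,10.5],"rot":[0,0,0]}
    - {"xyz":[-1,1,10.5],"rot":[0,0,0]}
    - {"xyz":[-1,1,10.5],"rot":[0,0,0]}

```text
clock: 9.75
eef_pos: [0.5409, 0.1488, 0.1357]
tool_rot: [0.0, 0.695, 0.719, -0.0]
ft_force: [-0.3, -0.3, -3.3]
gripper_width: 0.0117
grasp_force: 48.8
```

Emit:
drive_tool:
  series:
    - {"xyz":[0,0,0.5],"rot":[0,0,0]}
    - {"xyz":[0,0,1],"rot":[0,0,0]}
    - {"xyz":[0,0,1.5],"rot":[0,0,0]}
    - {"xyz":[0,0,2],"rot":[0,0,0]}
    - {"xyz":[0,0,2.5],"rot":[0,0,0]}
    - {"xyz":[0,0,3],"rot":[0,0,0]}
    - {"xyz":[0,0,3.5],"rot":[0,0,0]}
    - {"xyz":[0,0,3.5],"rot":[0,0,0]}

```text
clock: 10.42
eef_pos: [0.5409, 0.1488, 0.1322]
tool_rot: [-0.0, 0.695, 0.719, -0.0]
ft_force: [-0.4, 0.5, -3.4]
gripper_width: 0.0115
grasp_force: 48.8
```

Emit:
drive_tool:
  series:
    - {"xyz":[0,0,0.4],"rot":[0,0,0]}
    - {"xyz":[0,0,0.8],"rot":[0,0,0]}
    - {"xyz":[0,0,1.2],"rot":[0,0,0]}
    - {"xyz":[0,0,1.6],"rot":[0,0,0]}
    - {"xyz":[0,0,1.6],"rot":[0,0,0]}
    - {"xyz":[0,0,1.6],"rot":[0,0,0]}

```text
clock: 10.92
eef_pos: [0.5409, 0.1488, 0.1306]
tool_rot: [0.0, 0.695, 0.719, -0.0]
ft_force: [-0.3, 0.1, -3.3]
gripper_width: 0.011
grasp_force: 48.8
```

```bash
python3 - <<'E'
from h import *
s=get_state(); print(s['clock'],s['eef_pos'],s['ft_force'],s['moment'])
E
```

```text
10.9167 [0.54092313 0.14884272 0.13063703] [-0.33106114  0.0737719  -3.29524639] [-0.00757346  0.01122877 -0.01839085]
```

Emit:
drive_tool:
  series:
    - {"xyz":[0,0,0.4],"rot":[0,0,0]}
    - {"xyz":[0,0,0.8],"rot":[0,0,0]}
    - {"xyz":[0,0,1.2],"rot":[0,0,0]}
    - {"xyz":[0,0,1.6],"rot":[0,0,0]}
    - {"xyz":[0,0,1.6],"rot":[0,0,0]}
    - {"xyz":[0,0,1.6],"rot":[0,0,0]}

```text
clock: 11.42
eef_pos: [0.5409, 0.1488, 0.129]
tool_rot: [0.0, 0.695, 0.719, -0.0]
ft_force: [0.1, -0.1, -3.4]
gripper_width: 0.0114
grasp_force: 48.8
```

Emit:
drive_tool:
  series:
    - {"xyz":[0,0,0.4],"rot":[0,0,0]}
    - {"xyz":[0,0,0.8],"rot":[0,0,0]}
    - {"xyz":[0,0,1.2],"rot":[0,0,0]}
    - {"xyz":[0,0,1.6],"rot":[0,0,0]}
    - {"xyz":[0,0,2],"rot":[0,0,0]}
    - {"xyz":[0,0,2],"rot":[0,0,0]}
    - {"xyz":[0,0,2],"rot":[0,0,0]}

```text
clock: 12.0
eef_pos: [0.5409, 0.1488, 0.127]
tool_rot: [0.0, 0.695, 0.719, -0.0]
ft_force: [-0.0, -0.9, -3.1]
gripper_width: 0.0114
grasp_force: 48.8
```

Emit:
drive_tool:
  series:
    - {"xyz":[0,0,0.4],"rot":[0,0,0]}
    - {"xyz":[0,0,0.8],"rot":[0,0,0]}
    - {"xyz":[0,0,1.2],"rot":[0,0,0]}
    - {"xyz":[0,0,1.6],"rot":[0,0,0]}
    - {"xyz":[0,0,2],"rot":[0,0,0]}
    - {"xyz":[0,0,2],"rot":[0,0,0]}
    - {"xyz":[0,0,2],"rot":[0,0,0]}

```text
clock: 12.58
eef_pos: [0.5409, 0.1488, 0.125]
tool_rot: [0.0, 0.695, 0.719, -0.0]
ft_force: [-0.4, 0.5, -3.8]
gripper_width: 0.0113
grasp_force: 48.8
```

Emit:
drive_tool:
  series:
    - {"xyz":[0,0,0.4],"rot":[0,0,0]}
    - {"xyz":[0,0,0.8],"rot":[0,0,0]}
    - {"xyz":[0,0,1.2],"rot":[0,0,0]}
    - {"xyz":[0,0,1.5],"rot":[0,0,0]}
    - {"xyz":[0,0,1.5],"rot":[0,0,0]}
    - {"xyz":[0,0,1.5],"rot":[0,0,0]}

```text
clock: 13.08
eef_pos: [0.541, 0.1488, 0.1237]
tool_rot: [0.0, 0.695, 0.719, -0.0]
ft_force: [-0.1, -0.2, -2.3]
gripper_width: 0.0113
grasp_force: 48.9
```

Emit:
drive_tool:
  series:
    - {"xyz":[0,0,0.3],"rot":[0,0,0]}
    - {"xyz":[0,0,0.6],"rot":[0,0,0]}
    - {"xyz":[0,0,0.8],"rot":[0,0,0]}
    - {"xyz":[0,0,0.8],"rot":[0,0,0]}
    - {"xyz":[0,0,0.8],"rot":[0,0,0]}

```text
clock: 13.5
eef_pos: [0.541, 0.1488, 0.123]
tool_rot: [0.0, 0.695, 0.719, 0.0]
ft_force: [-0.8, -0.9, -0.1]
gripper_width: 0.0111
grasp_force: 49.2
```

Contact came at TCP z ≈ .124, the predicted home height, and the platform now carries the full weight with no side force. I'll settle it slightly more, then release.

Emit:
drive_tool:
  series:
    - {"xyz":[0,0,0.3],"rot":[0,0,0]}
    - {"xyz":[0,0,0.4],"rot":[0,0,0]}
    - {"xyz":[0,0,0.4],"rot":[0,0,0]}
    - {"xyz":[0,0,0.4],"rot":[0,0,0]}

```text
clock: 13.83
eef_pos: [0.541, 0.1488, 0.1225]
tool_rot: [0.0, 0.695, 0.719, 0.0]
ft_force: [-1.3, -0.2, -0.3]
gripper_width: 0.0112
grasp_force: 49.4
```

Emit:
drive_tool:
  series:
    - {"xyz":[0,0,0],"rot":[0,0,0]}
    - {"xyz":[0,0,0],"rot":[0,0,0]}
    - {"xyz":[0,0,0],"rot":[0,0,0]}
    - {"xyz":[0,0,0],"rot":[0,0,0]}
    - {"xyz":[0,0,0],"rot":[0,0,0]}
    - {"xyz":[0,0,0],"rot":[0,0,0]}
    - {"xyz":[0,0,0],"rot":[0,0,0]}
    - {"xyz":[0,0,0],"rot":[0,0,0]}
    - {"xyz":[0,0,0],"rot":[0,0,0]}
    - {"xyz":[0,0,0],"rot":[0,0,0]}
    - {"xyz":[0,0,0],"rot":[0,0,0]}
    - {"xyz":[0,0,0],"rot":[0,0,0]}
  jaw: 60
  squeeze: 20

```text
clock: 14.83
eef_pos: [0.541, 0.1489, 0.1224]
tool_rot: [0.0, 0.695, 0.719, -0.0]
ft_force: [0.0, 1.4, 0.2]
gripper_width: 0.0657
grasp_force: 0.0
```

Emit:
drive_tool:
  series:
    - {"xyz":[0,0,-5],"rot":[0,0,0]}
    - {"xyz":[0,0,-15],"rot":[0,0,0]}
    - {"xyz":[0,0,-30],"rot":[0,0,0]}
    - {"xyz":[0,0,-50],"rot":[0,0,0]}
    - {"xyz":[0,0,-70],"rot":[0,0,0]}
    - {"xyz":[0,0,-90],"rot":[0,0,0]}
    - {"xyz":[-10,0,-108],"rot":[0,0,0]}
    - {"xyz":[-30,-5,-120],"rot":[0,0,0]}
    - {"xyz":[-60,-10,-125],"rot":[0,0,0]}
    - {"xyz":[-90,-15,-125],"rot":[0,0,0]}
    - {"xyz":[-120,-20,-125],"rot":[0,0,0]}
    - {"xyz":[-150,-20,-125],"rot":[0,0,0]}
    - {"xyz":[-180,-20,-125],"rot":[0,0,0]}
    - {"xyz":[-205,-20,-125],"rot":[0,0,0]}
    - {"xyz":[-220,-20,-125],"rot":[0,0,0]}
    - {"xyz":[-220,-20,-125],"rot":[0,0,0]}
    - {"xyz":[-220,-20,-125],"rot":[0,0,0]}

```text
clock: 16.25
eef_pos: [0.5286, -0.0722, 0.2482]
tool_rot: [0.0, 0.696, 0.718, 0.0]
ft_force: [0.3, 0.5, -0.4]
gripper_width: 0.0652
grasp_force: 0.0
```

```bash
python3 - <<'E'
from h import *
s=get_state(); print(s['clock'],s['eef_pos'],s['ft_force'],s['gripper_width'])
a=shot('scene','s6.png');b=shot('top','t6.png')
cv2.imwrite('pics/c6.png',np.hstack([cv2.resize(a[120:270,140:290],(400,400)),cv2.resize(b[150:280,160:290],(400,400))])[:,:,::-1])
for c in ('top','scene'):
  for t,z in (('petri_0',.083),('tray_grip',.141)):
    for r in pinpoint(c,t)[:3]: print(t,c,r['score'],onz(c,r['position'],z))
E
```

```text
16.25 [ 0.52856514 -0.07220324  0.24822673] [ 0.32858142  0.52994146 -0.38421897] 0.06515978843328982
petri_0 top 0.93 [0.50892307 0.1367699  0.083     ]
petri_0 top 0.58 [0.57847511 0.15320914 0.083     ]
tray_grip top 0.87 [0.53743469 0.15361801 0.141     ]
tray_grip top 0.37 [0.58360033 0.18580141 0.141     ]
petri_0 scene 0.8 [0.50633465 0.14429129 0.083     ]
petri_0 scene 0.38 [0.5818684  0.15432952 0.083     ]
petri_0 scene 0.33 [0.53465267 0.12409703 0.083     ]
tray_grip scene 0.67 [0.54204452 0.14705716 0.141     ]
```

View pics/c6.png

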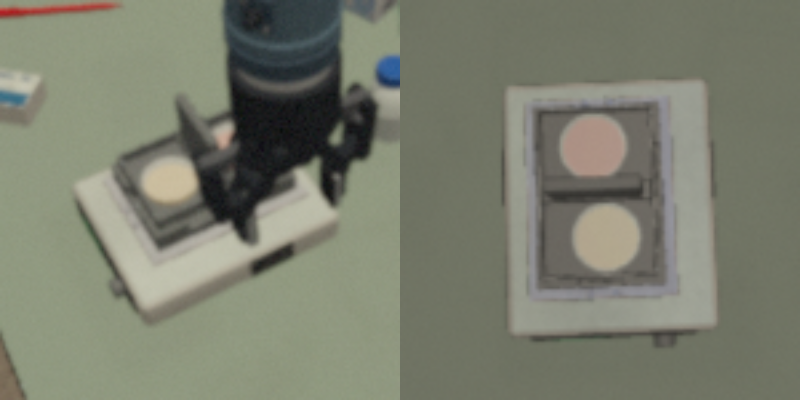

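The top view shows the tray nested squarely inside the lower tray, with both dishes in and the gripper clear. The heights and forces also match fully home.

```bash
python3 -c "
from station import job_done; print(job_done())"
```

```text
the job is handed in; nothing more can be done
None
```

The job is handed in: the tray is on the shaker's lower tray at the fully home height, level, with both dishes in it. I let go of it and moved the gripper clear, at about 16 s on the robot's clock.

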